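# Clamp a drawer rail in the drilling jig

### The arm

A 6-joint arm with a two-finger parallel gripper is mounted at the origin on a cart in front of the work surface, level with it; the furniture and walls round the work are solid. World frame = base frame: x ahead of the robot, y to its left, z up, the work surface at z = 0. Lengths are in m, angles in rad, forces in N, time in s.
With the tool pointing down it reaches from about 0.35 to 0.975 m from the base axis. Payload 4.9 kg.
Tool frame: the origin (TCP) lies at the very end of the fingers, on their centre line; the grasp point (between the pads) lies manip.grip_point_offset behind it (manip.grip_point_offset is the distance from the TCP to the grasp point, in m); z points along the fingers, y is the line along which they close (so a half turn about z gives the same grasp; the last joint's range is limited). The gripper opens to 85 mm and grips with 20 to 120 N. Pads are 22 mm wide; open, the fingers measure 114 mm over their backs; the gripper's body (76 mm by 85 mm) begins 54 mm behind the grasp point. The pads swing forward as they close: fully open they stand 13 mm farther back than shut.
Start: joints at [1.174, 0.053, 1.613, -0, 1.476, -0.119], TCP at [0.171, 0.601, 0.205] pointing down, gripper open.
Joint ranges: [-3.01, 3.01], [-1.01, 2.22], [0.06, 2.58], [-1.02, 4.17], [0.09, 2.62], [-3.14, 3.14]. Speed limits (rad/s): [2.57, 2.57, 3.14, 3.14, 3.14, 3.14].

### API

Orientations are given as a unit quaternion [w, x, y, z].
In Python, from plant import manip gives the robot as it stands.
- The arm moves only by the shell command python3 -m crank 'ROWS' [OPENING]. ROWS is JSON, a list of rows, each an object of numbers: "x", "y", "z": the shift along the tool's x, y, z in cm; "turn": the turn about the tool's z in rad. In form: [{"x": .., "y": .., "z": .., "turn": ..}, ...]. A call has 1 to 5 rows; each row shifts and turns the commanded pose from where the row before left it, along the tool's axes as they then stand; what a row does not reach is not made up. A row lasts 1/10 s, in which the tool goes at most 50 mm and 8.59 degrees, less where a joint would pass 70% of its speed; a pose out of reach is approached as far as the arm can. A call with a gripper value outside its range is refused whole. OPENING is the opening in per cent of the stroke, from 0 (shut) to 100 (fully open), set as the call begins (- or left out, the last holds). The fingers move at their own pace and stop on an object; the grip force is fixed at half the most. Time passes only in rows, so rows that do not move let the fingers close. It gives the time, the measured TCP pose, the force, the opening and the grip force at its end, in the units of the state.
- manip.state(): the state, without advancing time (a new reading comes with each control period).
- manip.grab_frame(name): name is "side" or "top" or "wrist"; returns (picture, depth): 400x640x3 uint8, red, green, blue; 400x640 float32, m along the optical axis (not along the pixel's ray), 0 where there is no reading.
- manip.camera_model(name): a dict with "mtx" (3x3 intrinsics, pixels), "world_to_cam" (4x4, takes a point from world to camera coordinates). Camera axes: x right, y down, z forward; pixel columns grow to the right and rows downward; lengths in m; the calibration is good to about 2 mm. A picture is of the moment at which its call begins: read the wrist's pose just before it. camera_model takes no time and is no camera call; for the wrist camera it gives the pose at the moment of the call.
- manip.job_done(): hands the job in; it is judged then, once.
The state is a dict: "time": time; "joint_pos": joint angles; "joint_vel": joint speeds; "joint_efforts": joint torques, N m; "tool_pos": TCP position; "tool_rot": TCP orientation; "contact_force": force on the tool from outside, world axes, zero at the start; "ft_torque": the same for the moment, N m; "gripper_width": opening from 0.0 (shut) to 1.0 (fully open); "grasp_force": force on a finger pad.
Only numpy, scipy, OpenCV 4.12 (cv2) and the standard library are available. Lean on these libraries where they do the work, as an engineer would, in place of code of your own. Each camera call takes 0.05 s, during which the arm holds its last target. There are 200 camera calls.

### The job

Put the loose wooden drawer rail flat into the drilling jig, one end under the aluminium drill plate: gently slide it along the fence until that end butts against the hidden rubber stop, with its side against the fence. Then push the red clamp handle down past its dead point until it locks, without forcing it, so that the rubber pad holds the rail there. Leave the roll of tape, the pen and the mug where they are.

Things in the scene. Friction and masses are not known exactly. Their poses are not given: they have to be found in the camera images.
- rail: Loose pale wooden rail, 200 x 40 x 20 mm (x long, y wide, z thick), about 0.1 kg, lying flat on the worktop; origin at the centre of its underside. Both ends and both long sides are alike.
- jig: Drilling jig fixed on the worktop. Origin on the worktop under the lane's centre line; +x is the slide-in direction, z up. Plywood base 18 mm thick, x -160 to +130 mm, y -130 to +55 mm. The rail lies on the base along x, its centre line at y = 0 when it touches the fence. It can be held from above behind the fence, at jig x below -50 mm.
- jig_fence (a point): Point on the inner (-y) face of the aluminium fence, at its upper edge: (55, 20, 32) mm in the jig's frame, same axes. The fence runs along x from jig x -35 to +130 mm and stands 14 mm above the base. (Apart from the jig: a wall cabinet hangs over the left part of the worktop, beyond about x 0.6, y 0.25 m; draw the arm in before swinging it from its start to the work.)
- jig_plate (a point): Middle of the near (-x) edge of the drill plate's underside, at (75, 0, 41) mm in the jig's frame, same axes: mouth of the tunnel. The aluminium plate with two brass bushings bridges the lane from jig x 75 to 130 mm, 8 mm thick, underside 23 mm above the base. The tunnel is 47 mm wide, jig y -27 to +20 mm, and open to the front.
- jig_stop (a point): Middle of the zone, at (105, 0, 28) mm in the jig's frame, same axes, where the hidden stop may stand under the plate. The face of its rubber bumper (26 mm wide, 8 N/mm, at most 4 mm travel) lies anywhere from 9 mm before to 9 mm beyond this point along x: it is not measured and must be found by touch. Butt against it with less than 25 N.
- clamp_pivot (a point): Point on the axis of the clamp handle (along jig x), at (35, -100, 61) mm in the jig's frame, same axes. The clamp's steel arm, raised at the start (up to 115 mm above the worktop, jig x 20 to 52 mm), swings down to set the rubber pad on the rail at jig (35, 0). Locked, the pad presses with about 45 N, which the linkage carries.
- clamp_handle (a joint): Toggle handle angle, rad: 0 fully raised (72 degrees above level), 1.25 level on its end stop, locked. It stays where left while the pad is free. With the rail in place the pad meets it at about 0.6, resistance peaks at about 7 N at the grip near 0.85 and is zero at the dead point 1.1; beyond it the handle is drawn to the end stop by itself. Push with less than 25 N.
- clamp_grip (a point): Point on the upper side of the red round grip (20 mm diameter), the place to push. With the handle level it lies at (35, -185, 83) mm in the jig's frame and the grip reaches from jig y -140 to -215 mm. The raised handle is this turned about the pivot axis by (1.25 - joint value) rad, the grip moving up and toward +y; its upper side then faces +y and up.
- tape_1: Roll of tape, 96 mm across, 25 mm high, origin under its centre; leave alone.
- pen_1: Blue pen lying flat, 145 mm long; origin under its centre; leave alone.
- mug_1: Speckled white mug, 94 mm high, 81 mm across; origin at its underside; leave alone.
Things that resemble listed ones, but are neither listed nor needed, are in the scene too. There is more than one size of the rail; the job needs the smaller.

How it is judged:
On the way, in this order (a step that is already met when the one before it is completed fails the run):
1. the rail lies flat in the jig, against fence and stop, the clamp still open ((x of bumper_c0 in the frame of rail between 0.097 and 0.104 m or x of bumper_c0 in the frame of rail between -0.104 and -0.097 m) and y of rail in the frame of jig between -0.003 and 0.003 m and z of rail in the frame of jig between 0.015 and 0.02 m and angle between the x axis of rail and the x axis of jig, either way round below 0.035 rad and value of joint clamp_handle below 0.45 rad), for 0.2 s.
2. the handle is past its dead point and the pad presses on the rail (value of joint clamp_handle above 1.18 rad and contact force between rail and clamp_pad_c0 above 15 N), for 0.2 s.
At the end, for the whole second after the job is handed in: The rail lies flat on the jig's base (within 2 mm), one end within 2 mm of the rubber stop, its side within 3 mm of the fence and parallel to it within 0.035 rad, at rest; the clamp handle is locked beyond its dead point (above 1.18 rad) and the pad presses on the rail with more than 15 N (all of step 2 and (x of bumper_c0 in the frame of rail between 0.097 and 0.104 m or x of bumper_c0 in the frame of rail between -0.104 and -0.097 m) and y of rail in the frame of jig between -0.003 and 0.003 m and z of rail in the frame of jig between 0.015 and 0.02 m and angle between the x axis of rail and the x axis of jig, either way round below 0.035 rad and linear speed of rail below 0.01 m/s); the robot touches nothing.
It fails at once if the rail is rammed against the stop (over 25 N) (contact force between rail and bumper_c0 above 25 N).
It fails at once if the clamp handle is pushed with over 25 N (contact force between any of the fingers, the arm and clamp_handle above 25 N).
It fails at once if the tape, the pen or the mug is moved by more than 20 mm (distance of any of tape_1, pen_1, mug_1 from where it was at the start of the episode above 0.02 m).
It also fails if it takes over 72 s, if anything falls off the work surface, if the arm or the gripper's body presses on something with over 40 N, if the wrist force passes 120 N, or if a joint passes its speed limit or range.

## Working session

There is one attempt and no reset: what is moved stays moved. The work goes in short steps, Python scripts to look and compute and a shell command to move; the robot and the scene stay as the last step left them, time stands still between calls to the robot, and variables do not carry over. Pictures are saved under pics/ and viewed, at most 10 in all, crops included, and the job is handed in when it is done.

```bash
ls; mkdir -p pics
python3 - <<'E'
from plant import manip
import cv2,numpy as np
print(manip.state(), manip.grip_point_offset)
for n in ("top","side"):
    p,d=manip.grab_frame(n); cv2.imwrite(f"pics/{n}0.png",p[:,:,::-1]); np.savez(f"{n}0.npz",p=p,d=d,**manip.camera_model(n))
    print(n,manip.camera_model(n))
E
```

```text
pics
{'time': 0.0, 'joint_pos': array([ 1.17398281e+00,  5.33743207e-02,  1.61430676e+00,  2.71956776e-05,
        1.47602925e+00, -1.19047933e-01]), 'joint_vel': array([ 0.00040838,  0.00074518, -0.00102816,  0.0002262 ,  0.00045539,
       -0.00060463]), 'joint_efforts': array([-2.87207724e-03, -3.93684411e+01, -3.70173383e+01, -2.89749187e-04,
        7.20647833e-03,  3.81323090e-06]), 'tool_pos': array([0.17113077, 0.60039553, 0.20334465]), 'tool_rot': array([-2.83176360e-04,  1.38437962e-01,  9.90370541e-01, -1.02035877e-03]), 'contact_force': array([-0.43394733, -0.1914516 ,  0.41074636]), 'ft_torque': array([ 0.02452081,  0.01590909, -0.02872372]), 'grasp_force': 0.0, 'gripper_width': 1.0003365016525112} 0.0187
top {'mtx': array([[371.61753877,   0.        , 319.39212701],
       [  0.        , 371.61753877, 198.19410504],
       [  0.        ,   0.        ,   1.        ]]), 'world_to_cam': array([[-0.01787804, -0.99965083,  0.01945774, -0.25518718],
       [-0.98342306,  0.01406903, -0.18077926,  0.59150209],
       [ 0.18044238, -0.02236716, -0.9833312 ,  1.13756714],
       [ 0.        ,  0.        ,  0.        ,  1.        ]])}
side {'mtx': array([[431.36847355,   0.        , 326.03435761],
       [  0.        , 431.36847355, 198.57316288],
       [  0.        ,   0.        ,   1.        ]]), 'world_to_cam': array([[ 0.95359812, -0.30096314,  0.00847387, -0.6322123 ],
       [-0.18952681, -0.62190654, -0.7598104 ,  0.0633822 ],
       [ 0.23394488,  0.72294774, -0.6500895 ,  1.7050536 ],
       [ 0.        ,  0.        ,  0.        ,  1.        ]])}
```

View pics/top0.png

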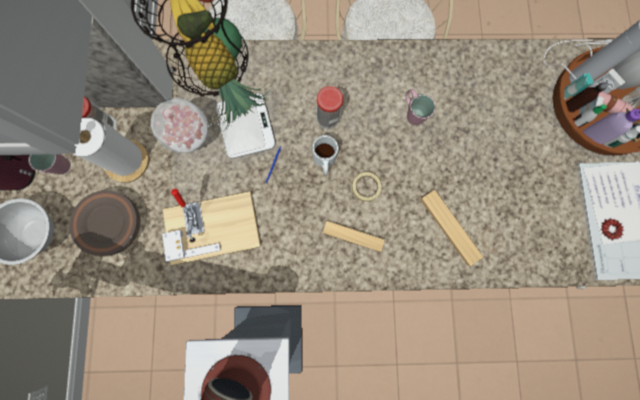

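View pics/side0.png

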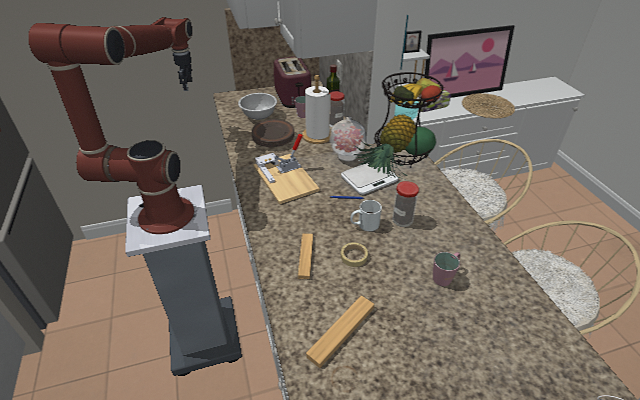

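The top view shows the small rail at about (353,235). The jig is at cols 163–258, rows 195–263, with its plate at (175,245), fence strip along row 250 and red handle at (178,198). The jig's +x points image-left, which is world +y. The tape is at (367,186), the pen at (273,165) and the mug at (325,150). Next I measure these with masks.

```bash
cat > h.py <<'E'
import numpy as np,cv2
def load(n): return np.load(n+".npz")
def ray(f,u,v,z):
    K,T=f["mtx"],f["world_to_cam"]; R,t=T[:3,:3],T[:3,3]
    uv=np.stack([np.ravel(u),np.ravel(v),np.ones(np.size(u))]); d=(R.T@np.linalg.inv(K)@uv).T; c=-R.T@t
    return c+d*((z-c[2])/d[:,2])[:,None]
def dep(f,u,v):
    K,T=f["mtx"],f["world_to_cam"]; z=f["d"][v,u]
    p=np.stack([(u-K[0,2])/K[0,0]*z,(v-K[1,2])/K[1,1]*z,z],-1)
    return (p-T[:3,3])@T[:3,:3]
E
python3 - <<'E'
from h import *
f=load("top0"); hsv=cv2.cvtColor(f["p"],cv2.COLOR_RGB2HSV)
v,u=np.mgrid[:400,:640]; P=dep(f,u,v)
m=((hsv[...,0]>10)&(hsv[...,0]<28)&(hsv[...,1]>75)&(hsv[...,2]>140)).astype(np.uint8)
for name,(c0,c1,r0,r1),z in (("rail",(310,395,215,258),.02),("jig",(155,265,190,268),.018)):
    k=np.zeros_like(m);k[r0:r1,c0:c1]=m[r0:r1,c0:c1]
    n,l,s,_=cv2.connectedComponentsWithStats(k); i=1+s[1:,4].argmax(); 
    vv,uu=np.nonzero(l==i); W=ray(f,uu,vv,z)[:,:2]
    r=cv2.minAreaRect(W.astype(np.float32)); print(name,s[i],r,"depth z",np.median(P[vv,uu,2]));print(cv2.boxPoints(r))
crop=f["p"][180:275,150:270]; cv2.imwrite("pics/jig0.png",cv2.resize(crop,None,fx=6,fy=6,interpolation=cv2.INTER_CUBIC)[:,:,::-1])
E
```

```text
rail [323 221  61  31 812] ((0.4675070345401764, -0.3734475374221802), (0.19902893900871277, 0.04420306906104088), 71.06489562988281) depth z 0.019454302670371244
[[ 0.41430932 -0.46040508]
 [ 0.45612043 -0.47474882]
 [ 0.52070475 -0.28649   ]
 [ 0.47889364 -0.27214625]]
jig [180 228   9  22  79] ((0.4699471890926361, 0.1740562468767166), (0.06976239383220673, 0.0150910634547472), 12.070121765136719) depth z 0.018214011313343808
[[0.4342593  0.174141  ]
 [0.43741494 0.15938358]
 [0.5056351  0.17397149]
 [0.50247943 0.18872891]]
```

View pics/jig0.png

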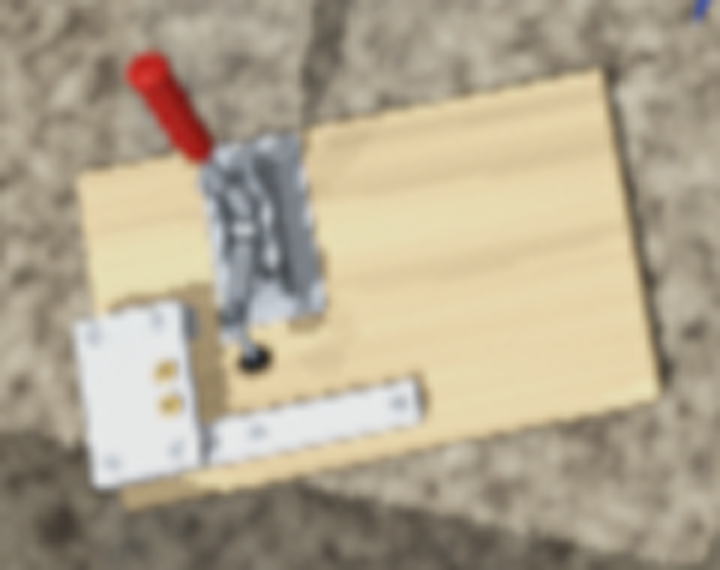

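The crop shows the base corners at (602,70), (660,398), (80,175) and (120,510), and the fence's free end at (412–420, 378–412). I fit the jig pose from the corners.

Run:
```python
from h import *
f=load("top0")
px=np.array([[602,70],[660,398],[80,175],[120,510],[412,378],[420,412]],float); px=(px+.5)/6-.5+[150,180]
J=np.array([[-160,-130],[-160,55],[130,-130],[130,55],[-35,20],[-35,36]])/1e3
W=np.vstack([ray(f,a,b,z) for (a,b),z in zip(px,[.018]*4+[.032]*2)])[:,:2]
print(W)
A,B=J[:4],W[:4]; a=A-A.mean(0);b=B-B.mean(0)
th=np.arctan2((a[:,0]*b[:,1]-a[:,1]*b[:,0]).sum(),(a*b).sum()); R=np.array([[np.cos(th),-np.sin(th)],[np.sin(th),np.cos(th)]]); t=B.mean(0)-R@A.mean(0)
print("theta",th,np.degrees(th),"origin",t); print("res mm",(W-(J@R.T+t))*1e3)
for n,q in dict(grip_target=(-90,0),fence=(55,20),mouth=(75,0),pivot=(35,-100),griplevel=(35,-185)).items(): print(n,R@(np.array(q)/1e3)+t)
for n in ("tape",367,186),("mug",325,150),("pen",273,165): print(n[0],ray(f,n[1],n[2],.02))
```

```text
[[ 0.62107935 -0.03548896]
 [ 0.4403554  -0.06946216]
 [ 0.56656339  0.24737487]
 [ 0.38604009  0.21591877]
 [ 0.45235252  0.0602621 ]
 [ 0.43431957  0.05548099]]
theta 1.7571301341842824 100.6761407440154 origin [0.46387982 0.09737883]
res mm [[-0.1913587   0.27915433]
 [ 0.8823429   0.57857215]
 [-0.98267099 -1.83712208]
 [ 0.29168679  0.97939559]
 [ 1.64248787  0.98256901]
 [-0.66741847 -0.83441949]]
grip_target [0.48055299 0.00893672]
fence [0.43403686 0.14772163]
mouth [0.44998552 0.17108058]
pivot [0.55566481 0.15029872]
griplevel [0.63919347 0.1660456 ]
tape [[ 0.63314131 -0.42533471  0.02      ]]
mug [[ 0.76003778 -0.28752262  0.02      ]]
pen [[ 0.70959298 -0.11167007  0.02      ]]
```

The jig fit is good (under 2 mm): angle 100.7°, origin (0.464, 0.097). The rail is at (0.4675, -0.373), angle 71.1°, with matching size and height. I swing over to above the rail's near end at (0.445, -0.440).

```bash
R='{"x":-3.12,"y":-3.36}'; python3 -m crank '[{"x":-3.12,"y":-3.36},{"x":-3.12,"y":-3.36},{"x":-3.12,"y":-3.36},{"x":-3.12,"y":-3.36},{"x":-3.12,"y":-3.36}]' 75
python3 -m crank '[{"x":-3.12,"y":-3.36},{"x":-3.12,"y":-3.36},{"x":-3.12,"y":-3.36},{"x":-3.12,"y":-3.36},{"x":-3.12,"y":-3.36}]'
python3 -m crank '[{"x":-3.12,"y":-3.36},{"x":-1.58,"y":-4.27},{"x":-1.58,"y":-4.27},{"x":-1.58,"y":-4.27},{"x":-1.58,"y":-4.27}]'
python3 -m crank '[{"x":-1.58,"y":-4.27},{"x":-1.58,"y":-4.27},{"x":-1.58,"y":-4.27},{"x":-1.58,"y":-4.27},{"x":-1.58,"y":-4.27}]'
python3 -m crank '[{"x":-1.58,"y":-4.27},{"x":-1.58,"y":-4.27},{"x":-1.58,"y":-4.27},{"x":-1.58,"y":-4.27},{"turn":0.14}]'
python3 -m crank '[{"turn":0.148},{"turn":0.148},{"turn":0.148},{"turn":0.148},{"turn":0.148}]'
python3 -m crank '[{"turn":0.148},{"turn":0.148},{"turn":0.148},{"turn":0.148},{"turn":0.148}]'
python3 -m crank '[{"x":0},{"x":0}]'
```

```text
schema error: expected keys x, y, z, turn
schema error: expected keys x, y, z, turn
schema error: expected keys x, y, z, turn
schema error: expected keys x, y, z, turn
schema error: expected keys x, y, z, turn
schema error: expected keys x, y, z, turn
schema error: expected keys x, y, z, turn
schema error: expected keys x, y, z, turn
```

All four keys are required in each row.

```bash
python3 -m crank '[{"x":-3.12,"y":-3.36,"z":0,"turn":0},{"x":-3.12,"y":-3.36,"z":0,"turn":0},{"x":-3.12,"y":-3.36,"z":0,"turn":0},{"x":-3.12,"y":-3.36,"z":0,"turn":0},{"x":-3.12,"y":-3.36,"z":0,"turn":0}]' 75
python3 -m crank '[{"x":-3.12,"y":-3.36,"z":0,"turn":0},{"x":-3.12,"y":-3.36,"z":0,"turn":0},{"x":-3.12,"y":-3.36,"z":0,"turn":0},{"x":-3.12,"y":-3.36,"z":0,"turn":0},{"x":-3.12,"y":-3.36,"z":0,"turn":0}]'
python3 -m crank '[{"x":-3.12,"y":-3.36,"z":0,"turn":0},{"x":-1.58,"y":-4.27,"z":0,"turn":0},{"x":-1.58,"y":-4.27,"z":0,"turn":0},{"x":-1.58,"y":-4.27,"z":0,"turn":0},{"x":-1.58,"y":-4.27,"z":0,"turn":0}]'
python3 -m crank '[{"x":-1.58,"y":-4.27,"z":0,"turn":0},{"x":-1.58,"y":-4.27,"z":0,"turn":0},{"x":-1.58,"y":-4.27,"z":0,"turn":0},{"x":-1.58,"y":-4.27,"z":0,"turn":0},{"x":-1.58,"y":-4.27,"z":0,"turn":0}]'
python3 -m crank '[{"x":-1.58,"y":-4.27,"z":0,"turn":0},{"x":-1.58,"y":-4.27,"z":0,"turn":0},{"x":-1.58,"y":-4.27,"z":0,"turn":0},{"x":-1.58,"y":-4.27,"z":0,"turn":0},{"x":0,"y":0,"z":0,"turn":0.14}]'
python3 -m crank '[{"x":0,"y":0,"z":0,"turn":0.148},{"x":0,"y":0,"z":0,"turn":0.148},{"x":0,"y":0,"z":0,"turn":0.148},{"x":0,"y":0,"z":0,"turn":0.148},{"x":0,"y":0,"z":0,"turn":0.148}]'
python3 -m crank '[{"x":0,"y":0,"z":0,"turn":0.148},{"x":0,"y":0,"z":0,"turn":0.148},{"x":0,"y":0,"z":0,"turn":0.148},{"x":0,"y":0,"z":0,"turn":0.148},{"x":0,"y":0,"z":0,"turn":0.148}]'
python3 -m crank '[{"x":0,"y":0,"z":0,"turn":0},{"x":0,"y":0,"z":0,"turn":0}]'
```

```text
time: 0.6
tool_pos: [0.2755, 0.3949, 0.204]
tool_rot: [-0.0, 0.138, 0.99, -0.0]
contact_force: [0.7, -0.1, -0.3]
gripper_width: 0.746
grasp_force: 0.0
time: 1.1
tool_pos: [0.3795, 0.1906, 0.2043]
tool_rot: [0.0, 0.138, 0.99, 0.0]
contact_force: [1.0, 0.5, -0.7]
gripper_width: 0.75
grasp_force: 0.0
time: 1.6
tool_pos: [0.4136, -0.0319, 0.2043]
tool_rot: [0.0, 0.138, 0.99, 0.0]
contact_force: [1.7, 0.6, 0.2]
gripper_width: 0.747
grasp_force: 0.0
time: 2.1
tool_pos: [0.4309, -0.2589, 0.2041]
tool_rot: [-0.0, 0.139, 0.99, 0.0]
contact_force: [0.3, 0.4, 0.5]
gripper_width: 0.75
grasp_force: 0.0
time: 2.6
tool_pos: [0.4443, -0.443, 0.2027]
tool_rot: [-0.001, 0.211, 0.977, 0.0]
contact_force: [-0.1, 1.6, 0.2]
gripper_width: 0.745
grasp_force: 0.0
time: 3.1
tool_pos: [0.4451, -0.4384, 0.2038]
tool_rot: [-0.001, 0.55, 0.835, 0.0]
contact_force: [0.9, 0.3, -0.4]
gripper_width: 0.748
grasp_force: 0.0
time: 3.6
tool_pos: [0.4451, -0.4384, 0.2039]
tool_rot: [-0.001, 0.815, 0.58, -0.0]
contact_force: [-0.4, -0.1, 0.3]
gripper_width: 0.749
grasp_force: 0.0
time: 3.8
tool_pos: [0.4452, -0.4385, 0.2041]
tool_rot: [-0.0, 0.812, 0.584, -0.0]
contact_force: [-0.4, 0.2, -0.1]
gripper_width: 0.747
grasp_force: 0.0
```

```bash
cat > wrist.py <<'E'
from plant import manip
import sys; from h import *
def snap(n):
    m=manip.camera_model("wrist"); p,d=manip.grab_frame("wrist"); cv2.imwrite(f"pics/{n}.png",p[:,:,::-1]); np.savez(n+".npz",p=p,d=d,**m)
if __name__=="__main__": snap(sys.argv[1])
E
python3 wrist.py w1
python3 - <<'E'
from h import *
f=load("w1"); hsv=cv2.cvtColor(f["p"],cv2.COLOR_RGB2HSV)
v,u=np.mgrid[:400,:640]; P=dep(f,u,v)
m=((hsv[...,0]>10)&(hsv[...,0]<28)&(hsv[...,1]>75)&(hsv[...,2]>120)&(abs(P[...,2]-.02)<.006)).astype(np.uint8)
n,l,s,_=cv2.connectedComponentsWithStats(m); i=1+s[1:,4].argmax(); print(s[i])
vv,uu=np.nonzero(l==i); W=ray(f,uu,vv,.02)[:,:2]; r=cv2.minAreaRect(W.astype(np.float32)); print(r,cv2.boxPoints(r),np.median(P[vv,uu,2]))
E
```

```text
[ 297    0   45  200 8265]
((0.46509233117103577, -0.3807208836078644), (0.18426677584648132, 0.03981289640069008), 70.64293670654297) [[ 0.41577318 -0.461048  ]
 [ 0.4533355  -0.47424418]
 [ 0.51441145 -0.30039376]
 [ 0.47684917 -0.2871976 ]] 0.020479420582791858
```

View pics/w1.png

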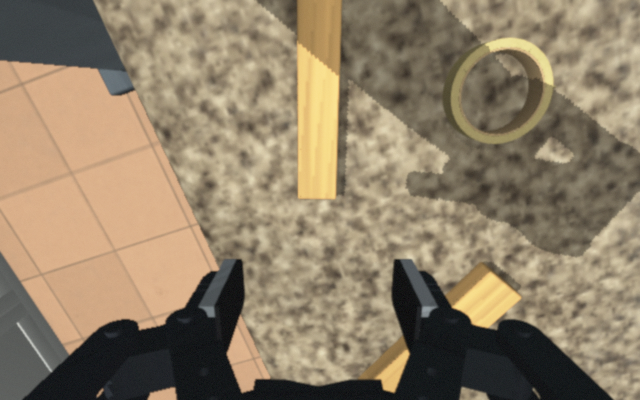

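The wrist view shows the near end of the small rail centred between the fingers at (318,198). The tape at (500,90) is clear, and so is the larger rail at lower right. I descend and close.

```bash
python3 -m crank '[{"x":0,"y":0,"z":4.5,"turn":0.013},{"x":0,"y":0,"z":4.5,"turn":0},{"x":0,"y":0,"z":4.5,"turn":0},{"x":0,"y":0,"z":3.5,"turn":0},{"x":0,"y":0,"z":1.5,"turn":0}]'
python3 -m crank '[{"x":0,"y":0,"z":1.0,"turn":0},{"x":0,"y":0,"z":0.5,"turn":0},{"x":0,"y":0,"z":0,"turn":0},{"x":0,"y":0,"z":0,"turn":0}]'
python3 -m crank '[{"x":0,"y":0,"z":0,"turn":0},{"x":0,"y":0,"z":0,"turn":0},{"x":0,"y":0,"z":0,"turn":0},{"x":0,"y":0,"z":0,"turn":0},{"x":0,"y":0,"z":0,"turn":0}]' 20
python3 -m crank '[{"x":0,"y":0,"z":0,"turn":0},{"x":0,"y":0,"z":0,"turn":0},{"x":0,"y":0,"z":0,"turn":0}]'
```

```text
time: 4.35
tool_pos: [0.4432, -0.4361, 0.0148]
tool_rot: [-0.004, 0.816, 0.578, -0.0]
contact_force: [0.0, 1.1, 0.2]
gripper_width: 0.748
grasp_force: 0.0
time: 4.75
tool_pos: [0.4464, -0.4399, 0.0067]
tool_rot: [0.002, 0.816, 0.577, 0.0]
contact_force: [-0.6, -0.2, -0.4]
gripper_width: 0.749
grasp_force: 0.0
time: 5.25
tool_pos: [0.4454, -0.4387, 0.0047]
tool_rot: [0.0, 0.817, 0.577, 0.0]
contact_force: [0.3, -0.2, 0.0]
gripper_width: 0.201
grasp_force: 0.0
time: 5.55
tool_pos: [0.4453, -0.4386, 0.0045]
tool_rot: [-0.0, 0.817, 0.577, -0.0]
contact_force: [-0.3, -1.0, -0.6]
gripper_width: 0.199
grasp_force: 0.0
```

```bash
python3 wrist.py w2
```

```text
(no output)
```

View pics/w2.png

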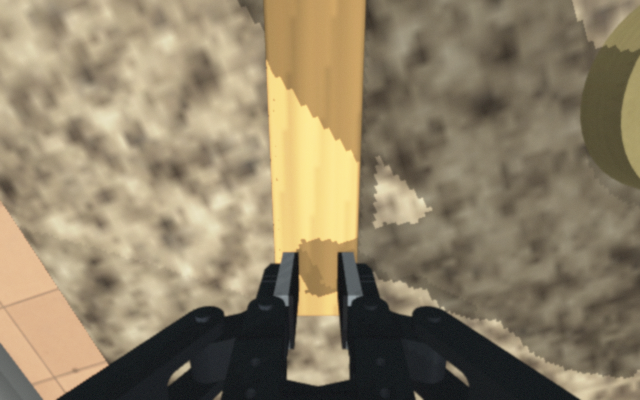

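The pads closed to a 17–20 mm gap over the 40 mm rail, so the tips sit above it. I check their height in the depth image.

Run:
```python
from h import *
f=load("w2"); v,u=np.mgrid[:400,:640]; P=dep(f,u,v)
for r in (256,265,275,290,310,335): print(r,[(c,P[r,c].round(4).tolist()) for c in (285,293,345,352,320)])
print(manip.state() if 0 else "", P[200,320],P[200,150])
```

```text
256 [(285, [0.4369, -0.4231, 0.0388]), (293, [0.4402, -0.4239, 0.0395]), (345, [0.4607, -0.4312, 0.0394]), (352, [0.4635, -0.4321, 0.0397]), (320, [0.4479, -0.4365, 0.0208])]
265 [(285, [0.4375, -0.4234, 0.0465]), (293, [0.4407, -0.4242, 0.0473]), (345, [0.4601, -0.4313, 0.0467]), (352, [0.4627, -0.4325, 0.0463]), (320, [0.4464, -0.4407, 0.0213])]
275 [(285, [0.4385, -0.4231, 0.0557]), (293, [0.4412, -0.4243, 0.0552]), (345, [0.4597, -0.4305, 0.0559]), (352, [0.462, -0.432, 0.0547]), (320, [0.4445, -0.4462, 0.0205])]
290 [(285, [0.4392, -0.4236, 0.0657]), (293, [0.4418, -0.4247, 0.0654]), (345, [0.4588, -0.431, 0.065]), (352, [0.4612, -0.4314, 0.0656]), (320, [0.4417, -0.454, 0.0206])]
310 [(285, [0.4384, -0.4272, 0.072]), (293, [0.4397, -0.4307, 0.0679]), (345, [0.4569, -0.4357, 0.0694]), (352, [0.4602, -0.4306, 0.078]), (320, [0.4379, -0.4647, 0.0207])]
335 [(285, [0.4366, -0.4331, 0.0769]), (293, [0.4365, -0.4392, 0.0695]), (345, [0.4537, -0.4453, 0.0695]), (352, [0.4593, -0.4299, 0.0903]), (320, [0.4277, -0.4941, 0.0002])]
 [ 0.45713274 -0.41026869  0.02039486] [ 0.37319818 -0.38714022  0.00045936]
```

Depth puts the fingertips at z≈0.034, about 30 mm above the reported TCP. The x and y agree. I open, go lower while watching the force, and measure again.

```bash
python3 -m crank '[{"x":0,"y":0,"z":0,"turn":0},{"x":0,"y":0,"z":0,"turn":0},{"x":0,"y":0,"z":0,"turn":0},{"x":0,"y":0,"z":0,"turn":0},{"x":0,"y":0,"z":0,"turn":0}]' 70
python3 -m crank '[{"x":0,"y":0,"z":0.4,"turn":0},{"x":0,"y":0,"z":0.4,"turn":0},{"x":0,"y":0,"z":0.4,"turn":0},{"x":0,"y":0,"z":0.3,"turn":0},{"x":0,"y":0,"z":0,"turn":0}]'
python3 wrist.py w3
python3 - <<'E'
from h import *
f=load("w3"); v,u=np.mgrid[:400,:640]; P=dep(f,u,v)
g=cv2.cvtColor(f["p"],cv2.COLOR_RGB2GRAY)
for c in range(190,450,10):
    col=[(r,P[r,c].round(3).tolist()) for r in range(150,390) if P[r,c,2]>.024]
    if col: print(c,col[0],col[3])
E
```

```text
time: 6.1
tool_pos: [0.4454, -0.4387, 0.0046]
tool_rot: [0.0, 0.817, 0.577, -0.0]
contact_force: [0.4, 0.4, 0.3]
gripper_width: 0.698
grasp_force: 0.0
time: 6.6
tool_pos: [0.445, -0.4382, -0.0113]
tool_rot: [-0.001, 0.817, 0.577, -0.0]
contact_force: [0.7, 0.2, -0.2]
gripper_width: 0.698
grasp_force: 0.0
190 (306, [0.411, -0.413, 0.06]) (309, [0.413, -0.412, 0.064])
200 (290, [0.407, -0.416, 0.043]) (293, [0.408, -0.417, 0.045])
210 (274, [0.408, -0.416, 0.032]) (277, [0.408, -0.417, 0.034])
220 (270, [0.41, -0.417, 0.028]) (273, [0.411, -0.417, 0.031])
230 (258, [0.416, -0.415, 0.026]) (261, [0.416, -0.415, 0.029])
240 (258, [0.419, -0.416, 0.025]) (261, [0.42, -0.416, 0.028])Traceback (most recent call last):
  File "<stdin>", line 6, in <module>
IndexError: list index out of range
```

```bash
python3 -m crank '[{"x":0,"y":-0.1,"z":0.4,"turn":0},{"x":0,"y":0,"z":0.4,"turn":0},{"x":0,"y":0,"z":0.4,"turn":0},{"x":0,"y":0,"z":0.2,"turn":0},{"x":0,"y":0,"z":0,"turn":0}]'
python3 -m crank '[{"x":0,"y":0,"z":0,"turn":0},{"x":0,"y":0,"z":0,"turn":0},{"x":0,"y":0,"z":0,"turn":0},{"x":0,"y":0,"z":0,"turn":0},{"x":0,"y":0,"z":0,"turn":0}]' 30
```

```text
time: 7.15
tool_pos: [0.4441, -0.438, -0.025]
tool_rot: [-0.001, 0.817, 0.577, -0.0]
contact_force: [0.9, -0.7, -0.6]
gripper_width: 0.706
grasp_force: 0.0
time: 7.65
tool_pos: [0.4447, -0.4387, -0.0239]
tool_rot: [0.0, 0.817, 0.577, 0.0]
contact_force: [0.7, 0.2, 3.1]
gripper_width: 0.455
grasp_force: 62.0
```

The rail is gripped at about 38.7 mm width with 62 N. I lift it, carry it to behind the lane (TCP at jig x −175, y −3) and turn it to the jig's angle.

```bash
python3 -m crank '[{"x":0,"y":0,"z":-2,"turn":0},{"x":0,"y":0,"z":-4,"turn":0},{"x":0,"y":0,"z":-4,"turn":0},{"x":2.5,"y":-0.49,"z":0,"turn":0},{"x":4.53,"y":-0.88,"z":0,"turn":0}]'
python3 -m crank '[{"x":4.53,"y":-0.88,"z":0,"turn":0},{"x":4.53,"y":-0.88,"z":0,"turn":0},{"x":4.53,"y":-0.88,"z":0,"turn":0},{"x":4.53,"y":-0.88,"z":0,"turn":0},{"x":4.53,"y":-0.88,"z":0,"turn":0}]'
python3 -m crank '[{"x":4.53,"y":-0.88,"z":0,"turn":0},{"x":2.0,"y":-0.39,"z":0,"turn":0},{"x":0,"y":0,"z":0,"turn":-0.132},{"x":0,"y":0,"z":0,"turn":-0.132},{"x":0,"y":0,"z":0,"turn":-0.132}]'
python3 -m crank '[{"x":0,"y":0,"z":0,"turn":-0.132},{"x":0,"y":0,"z":0,"turn":0},{"x":0,"y":0,"z":0,"turn":0},{"x":0,"y":0,"z":0,"turn":0}]'
python3 wrist.py w4
python3 - <<'E'
from plant import manip
from h import *
p,d=manip.grab_frame("top"); np.savez("top1.npz",p=p,d=d,**manip.camera_model("top"))
a=cv2.resize(p[180:275,150:300],None,fx=5.3,fy=5.3,interpolation=cv2.INTER_CUBIC); cv2.imwrite("pics/top1c.png",a[:,:,::-1])
E
```

```text
time: 8.15
tool_pos: [0.4557, -0.3698, 0.078]
tool_rot: [0.003, 0.818, 0.576, 0.0]
contact_force: [1.2, 1.6, -1.0]
gripper_width: 0.45
grasp_force: 61.8
time: 8.65
tool_pos: [0.4884, -0.1373, 0.0751]
tool_rot: [-0.0, 0.817, 0.577, -0.0]
contact_force: [1.6, 0.1, -1.0]
gripper_width: 0.452
grasp_force: 61.8
time: 9.15
tool_pos: [0.4982, -0.0729, 0.0749]
tool_rot: [-0.001, 0.685, 0.729, -0.0]
contact_force: [0.7, 0.2, -1.4]
gripper_width: 0.452
grasp_force: 61.7
time: 9.55
tool_pos: [0.4986, -0.0735, 0.0754]
tool_rot: [-0.0, 0.638, 0.77, -0.0]
contact_force: [-1.4, -1.2, -1.4]
gripper_width: 0.453
grasp_force: 61.8
```

View pics/w4.png

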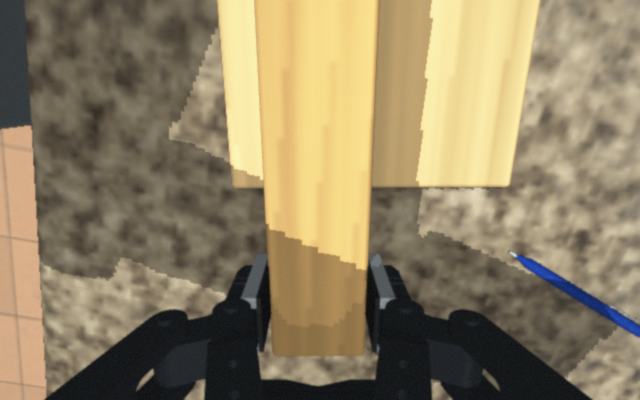

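The wrist view shows the rail held straight, with its near end at row 355. The jig base's −x edge lies along row 187, from (235) to (512). I refine the jig pose and check the rail's angle and flatness.

Run:
```python
from h import *
f=load("w4"); v,u=np.mgrid[:400,:640]; P=dep(f,u,v)
th=np.radians(100.676); R=np.array([[np.cos(th),-np.sin(th)],[np.sin(th),np.cos(th)]]); o=np.array([.46388,.09738])
toJ=lambda W:((W[:,:2]-o)@R)*1e3
# base edge: last row with z~.018 by column
pts=[]
for c in list(range(238,258,4))+list(range(380,508,6)):
    rows=[r for r in range(120,230) if abs(P[r,c,2]-.018)<.006]
    if rows: pts.append((c,max(rows)+.5))
pts=np.array(pts); W=ray(f,pts[:,0],pts[:,1],.018); J=toJ(W); print("base -x edge fit slope rad, x:",np.polyfit(J[:,1],J[:,0],1),"med",np.median(J[:,0]))
# y edges
for nm,s in(("L",1),("R",-1)):
    q=[]
    for r in range(20,180,8):
        cs=[c for c in range(200,560) if abs(P[r,c,2]-.018)<.004]
        if cs: q.append(((min(cs)-.5) if s>0 else max(cs)+.5,r))
    q=np.array(q); J=toJ(ray(f,q[:,0],q[:,1],.018)); print(nm,"slope,y",np.polyfit(J[:,0],J[:,1],1),np.median(J[:,1]),J[:3,0])
# rail top
m=(P[...,2]>.09)&(P[...,2]<.15)&(v<240)&(u>240)&(u<390); 
A=np.c_[toJ(P[m]),np.ones(m.sum())]; print("plane",np.linalg.lstsq(A,P[m][:,2]*1e3,rcond=None)[0],np.median(P[m][:,2]))
L=[];Rr=[]
for r in range(10,240,8):
    cs=np.nonzero(m[r])[0]; L.append(P[r,cs[1]]);Rr.append(P[r,cs[-2]])
for q in (L,Rr): J=toJ(np.array(q)); print("rail side slope",np.polyfit(J[:,0],J[:,1],1),J[:,1].mean())
rows=[r for r in range(240,380) if P[r,320,2]>.08]; 
print("end",max(rows),toJ(P[max(rows)-1,320][None]),toJ(np.array([[.4986,-.0735,0]])))
```

```text
base -x edge fit slope rad, x: [-3.31322349e-03 -1.58382432e+02] med -158.03711316914186
L slope,y [2.99437900e-03 5.37498022e+01] 53.446672702609405 [-58.50248788 -62.68651396 -66.92352482]
R slope,y [ 1.44147167e-03 -1.29676275e+02] -129.8167456324295 [-58.71732746 -62.90373637 -67.14178039]
plane [-1.41137228e-03  6.15836500e-05  1.19499773e+02] 0.11966009210864029
rail side slope [4.7108945e-03 1.6439353e+01] 15.929659020839907
rail side slope [ 1.53599153e-03 -2.24231825e+01] -22.589488173197537
end 355 [[-204.43666598   -4.49974013]] [[-174.35420331   -2.46263859]]
```

The pose agrees within 1.5 mm. The rail is flat, its underside is at 0.0995, its sides are at y +16/−22.5, and it is parallel to the fence. I lower it onto the base.

```bash
python3 -m crank '[{"x":0,"y":0,"z":2.5,"turn":0},{"x":0,"y":0,"z":3.0,"turn":0},{"x":0,"y":0,"z":1.7,"turn":0},{"x":0,"y":0,"z":0.6,"turn":0},{"x":0,"y":0,"z":0,"turn":0}]'
python3 -m crank '[{"x":0,"y":0,"z":0.1,"turn":0},{"x":0,"y":0,"z":0.1,"turn":0},{"x":0,"y":0,"z":0,"turn":0}]'
python3 -m crank '[{"x":0,"y":0,"z":0.08,"turn":0},{"x":0,"y":0,"z":0.0,"turn":0},{"x":0,"y":0,"z":0,"turn":0}]'
```

```text
time: 10.15
tool_pos: [0.4981, -0.0733, -0.0032]
tool_rot: [-0.001, 0.638, 0.77, -0.0]
contact_force: [0.5, 0.4, -1.5]
gripper_width: 0.448
grasp_force: 61.8
time: 10.45
tool_pos: [0.4996, -0.0737, -0.0034]
tool_rot: [0.001, 0.638, 0.77, 0.0]
contact_force: [-1.1, 0.2, -0.6]
gripper_width: 0.454
grasp_force: 61.8
time: 10.75
tool_pos: [0.4989, -0.0735, -0.0051]
tool_rot: [0.0, 0.638, 0.77, 0.0]
contact_force: [0.0, -0.3, -1.0]
gripper_width: 0.452
grasp_force: 61.8
```

The fingertips are about level with the rail's underside. I lift slightly to clear the base edge, slide in 60 mm, then set it down.

```bash
python3 -m crank '[{"x":0,"y":0,"z":-0.15,"turn":0},{"x":1.5,"y":0,"z":0,"turn":0},{"x":1.5,"y":0,"z":0,"turn":0},{"x":1.5,"y":0,"z":0,"turn":0},{"x":1.0,"y":0,"z":0,"turn":0}]'
python3 -m crank '[{"x":0.5,"y":0,"z":0,"turn":0},{"x":0,"y":0,"z":0,"turn":0},{"x":0,"y":0,"z":0.1,"turn":0},{"x":0,"y":0,"z":0.1,"turn":0},{"x":0,"y":0,"z":0,"turn":0}]'
python3 -m crank '[{"x":0,"y":0,"z":0.08,"turn":0},{"x":0,"y":0,"z":0.0,"turn":0},{"x":0,"y":0,"z":0,"turn":0}]'
```

```text
time: 11.25
tool_pos: [0.4878, -0.0175, -0.004]
tool_rot: [-0.0, 0.637, 0.771, -0.0]
contact_force: [0.5, -0.2, -1.8]
gripper_width: 0.447
grasp_force: 61.8
time: 11.75
tool_pos: [0.4877, -0.0149, -0.0058]
tool_rot: [-0.0, 0.638, 0.77, -0.0]
contact_force: [-0.5, -0.2, 0.0]
gripper_width: 0.457
grasp_force: 61.8
time: 12.05
tool_pos: [0.4878, -0.0149, -0.006]
tool_rot: [0.0, 0.638, 0.77, -0.0]
contact_force: [-2.4, -0.8, 4.2]
gripper_width: 0.455
grasp_force: 62.5
```

Base contact (4 N). Now I ease toward the fence (tool −y).

```bash
python3 -m crank '[{"x":0,"y":-0.1,"z":-0.03,"turn":0},{"x":0,"y":-0.1,"z":0,"turn":0},{"x":0,"y":0,"z":0,"turn":0},{"x":0,"y":0,"z":0,"turn":0}]'
python3 -m crank '[{"x":0,"y":-0.08,"z":0,"turn":0},{"x":0,"y":0,"z":0,"turn":0},{"x":0,"y":0,"z":0,"turn":0}]'
python3 -m crank '[{"x":0,"y":-0.06,"z":0,"turn":0},{"x":0,"y":0,"z":0,"turn":0},{"x":0,"y":0,"z":0,"turn":0}]'
```

```text
time: 12.45
tool_pos: [0.4861, -0.015, -0.006]
tool_rot: [0.0, 0.638, 0.77, 0.0]
contact_force: [1.4, 0.1, 1.9]
gripper_width: 0.453
grasp_force: 62.0
time: 12.75
tool_pos: [0.4851, -0.0151, -0.006]
tool_rot: [0.0, 0.638, 0.77, 0.0]
contact_force: [0.8, 0.2, 2.0]
gripper_width: 0.454
grasp_force: 62.2
time: 13.05
tool_pos: [0.4849, -0.0152, -0.006]
tool_rot: [0.001, 0.638, 0.77, 0.001]
contact_force: [4.6, 0.5, 1.3]
gripper_width: 0.453
grasp_force: 62.0
```

Fence touched (4.6 N). I ease off slightly and slide in toward the plate, then creep.

```bash
python3 -m crank '[{"x":0.6,"y":0.03,"z":0,"turn":0},{"x":0.8,"y":0,"z":0,"turn":0},{"x":0.8,"y":0,"z":0,"turn":0},{"x":0.8,"y":0,"z":0,"turn":0},{"x":0.6,"y":0,"z":0,"turn":0}]'
python3 -m crank '[{"x":0,"y":0,"z":0,"turn":0},{"x":0,"y":0,"z":0,"turn":0}]'
for i in 1 2 3; do python3 -m crank '[{"x":0.1,"y":0,"z":0,"turn":0},{"x":0.1,"y":0,"z":0,"turn":0},{"x":0,"y":0,"z":0,"turn":0}]'; done
```

```text
time: 13.55
tool_pos: [0.478, 0.021, -0.006]
tool_rot: [0.0, 0.637, 0.77, 0.0]
contact_force: [4.9, -2.4, 1.4]
gripper_width: 0.452
grasp_force: 62.1
time: 13.75
tool_pos: [0.4778, 0.0217, -0.006]
tool_rot: [-0.001, 0.638, 0.77, 0.001]
contact_force: [4.6, 4.2, 2.8]
gripper_width: 0.454
grasp_force: 62.3
time: 14.05
tool_pos: [0.4778, 0.0218, -0.006]
tool_rot: [0.001, 0.638, 0.77, -0.0]
contact_force: [4.0, -1.5, 2.0]
gripper_width: 0.454
grasp_force: 62.1
time: 14.35
tool_pos: [0.4775, 0.0235, -0.006]
tool_rot: [0.001, 0.638, 0.77, -0.0]
contact_force: [4.9, -1.6, 1.4]
gripper_width: 0.451
grasp_force: 62.1
time: 14.65
tool_pos: [0.4772, 0.0254, -0.006]
tool_rot: [0.001, 0.638, 0.77, -0.0]
contact_force: [4.7, -2.0, 0.9]
gripper_width: 0.454
grasp_force: 62.1
```

```bash
for i in 1 2; do python3 -m crank '[{"x":0.1,"y":0,"z":0,"turn":0},{"x":0.1,"y":0,"z":0,"turn":0},{"x":0,"y":0,"z":0,"turn":0}]'|grep -E "pos|force"; done
```

```text
tool_pos: [0.4768, 0.0274, -0.006]
contact_force: [4.8, -2.3, 1.3]
grasp_force: 62.1
tool_pos: [0.4764, 0.0291, -0.006]
contact_force: [4.7, -2.8, 1.6]
grasp_force: 62.1
```

```bash
for i in 1 ; do python3 -m crank '[{"x":0.1,"y":0,"z":0,"turn":0},{"x":0.1,"y":0,"z":0,"turn":0},{"x":0,"y":0,"z":0,"turn":0}]'|grep -E "pos|force"; done
```

```text
tool_pos: [0.4763, 0.0297, -0.006]
contact_force: [5.8, -8.8, 0.8]
grasp_force: 62.0
```

Stop found (~9 N, including ~2 N friction). I relax slightly, hold, release and raise.

```bash
python3 -m crank '[{"x":-0.03,"y":0,"z":0,"turn":0},{"x":0,"y":0,"z":0,"turn":0},{"x":0,"y":0,"z":0,"turn":0}]'
python3 -m crank '[{"x":0,"y":0,"z":0,"turn":0},{"x":0,"y":0,"z":0,"turn":0},{"x":0,"y":0,"z":0,"turn":0},{"x":0,"y":0,"z":0,"turn":0},{"x":0,"y":0,"z":0,"turn":0}]' 70
python3 -m crank '[{"x":0,"y":0,"z":-1.5,"turn":0},{"x":0,"y":0,"z":-3,"turn":0},{"x":0,"y":0,"z":-4,"turn":0},{"x":0,"y":0,"z":-4,"turn":0},{"x":0,"y":0,"z":-4,"turn":0}]'
python3 -m crank '[{"x":0,"y":0,"z":-4.5,"turn":0},{"x":0,"y":0,"z":0,"turn":0},{"x":0,"y":0,"z":0,"turn":0}]'
python3 wrist.py w5
python3 - <<'E'
from h import *
f=load("w5"); v,u=np.mgrid[:400,:640]; P=dep(f,u,v)
th=np.radians(100.676); R=np.array([[np.cos(th),-np.sin(th)],[np.sin(th),np.cos(th)]]); o=np.array([.46388,.09738])
J=((P[...,:2]-o)@R)*1e3
m=(abs(P[...,2]-.038)<.006)&(J[...,1]>-30)&(J[...,1]<19.9)&(J[...,0]<5)&(J[...,0]>-110)
print("z",np.median(P[m][:,2]),"xmin",np.percentile(J[m][:,0],.5),"ymin/max",np.percentile(J[m][:,1],[.5,99.5]))
q=[]
for x in range(-85,-40,4):
    k=m&(abs(J[...,0]-x)<2); q.append((x,J[k][:,1].min(),J[k][:,1].max()))
q=np.array(q); print(np.polyfit(q[:,0],q[:,1],1),np.polyfit(q[:,0],q[:,2],1))
E
```

```text
time: 15.85
tool_pos: [0.4763, 0.0298, -0.0059]
tool_rot: [0.002, 0.638, 0.77, -0.001]
contact_force: [6.0, -6.6, 0.1]
gripper_width: 0.45
grasp_force: 62.0
time: 16.35
tool_pos: [0.475, 0.0319, -0.0066]
tool_rot: [-0.001, 0.637, 0.77, -0.0]
contact_force: [0.7, 0.4, 0.7]
gripper_width: 0.699
grasp_force: 0.0
time: 16.85
tool_pos: [0.4751, 0.0319, 0.1601]
tool_rot: [-0.0, 0.638, 0.77, -0.0]
contact_force: [0.2, 0.1, 0.2]
gripper_width: 0.701
grasp_force: 0.0
time: 17.15
tool_pos: [0.4763, 0.0317, 0.2052]
tool_rot: [0.001, 0.638, 0.77, 0.001]
contact_force: [-0.3, 0.4, -1.0]
gripper_width: 0.703
grasp_force: 0.0
z 0.0384322189780871 xmin -101.76248532830363 ymin/max [-20.65060819  19.06328263]
[ 1.87722167e-02 -1.93065157e+01] [1.26708573e-02 1.94592598e+01]
```

View pics/w5.png

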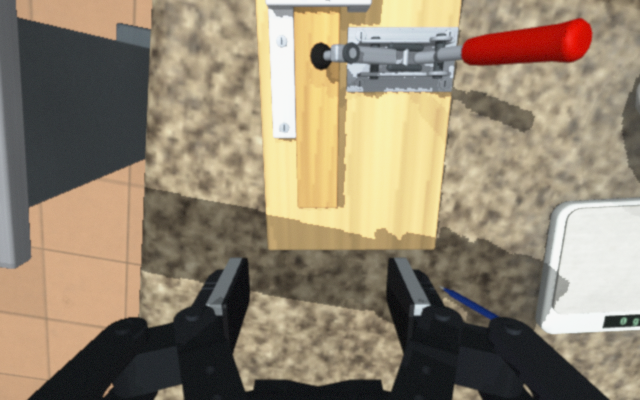

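The rail lies along the fence under the plate, its end at (318,207), with the clamp open and its handle pointing right at (585,40). I measure the rail more precisely against the fence and base edges in this same picture.

Run:
```python
from h import *
f=load("w5"); g=cv2.GaussianBlur(f["p"],(3,3),0).astype(float)
th=np.radians(100.676); R=np.array([[np.cos(th),-np.sin(th)],[np.sin(th),np.cos(th)]]); o=np.array([.46388,.09738])
toJ=lambda u,v,z:((ray(f,u,v,z)[:,:2]-o)@R)*1e3
def edge(z,rows,c0,c1):
    q=[]
    for r in rows:
        d=np.abs(np.diff(g[r,c0:c1].sum(1))); q.append((c0+d.argmax()+.5,r))
    q=np.array(q); J=toJ(q[:,0],q[:,1],z); k=abs(J[:,1]-np.median(J[:,1]))<2
    p=np.polyfit(J[k,0],J[k,1],1); print(z,c0,"slope %.4f y(-60) %.2f"%(p[0],np.polyval(p,-60)),k.sum(),J[[0,-1],0])
edge(.032,range(20,130,4),285,304)   # fence inner / rail
edge(.038,range(145,200,4),288,306)  # rail +y edge
edge(.038,range(100,200,4),330,352)  # rail -y edge
edge(.032,range(20,130,4),262,281)  # fence outer
edge(.018,range(150,240,4),258,276)  # base +y edge
def vedge(z,cols,r0,r1):
    q=np.array([(c,r0+np.abs(np.diff(g[r0:r1,c].sum(1))).argmax()+.5) for c in cols]); J=toJ(q[:,0],q[:,1],z); print(z,"x",np.median(J[:,0]),np.polyfit(J[:,1],J[:,0],1)[0])
vedge(.038,range(303,333,3),195,218); vedge(.018,range(275,430,6),240,258); vedge(.032,range(278,294,2),128,146)
print(toJ(585,40,.2))
# handle
hsv=cv2.cvtColor(f["p"],cv2.COLOR_RGB2HSV); v,u=np.mgrid[:400,:640]; P=dep(f,u,v)
m=((hsv[...,0]<8)|(hsv[...,0]>172))&(hsv[...,1]>150)&(hsv[...,2]>60)&(u>440)&(v<100)&(P[...,2]>.03)
JP=np.c_[((P[m][:,:2]-o)@R)*1e3,P[m][:,2]*1e3]
for lo in range(-260,-80,10):
    k=(JP[:,1]>lo)&(JP[:,1]<=lo+10)
    if k.sum()>5: print(lo+5,k.sum(),"x med",np.median(JP[k,0]).round(1),"z 95%",np.percentile(JP[k,2],95).round(1))
```

```text
0.032 285 slope 0.0021 y(-60) 19.84 28 [ 67.60782898 -24.83643762]
0.038 288 slope 0.0066 y(-60) 19.36 14 [-40.01699468 -91.42556815]
0.038 330 slope -0.0017 y(-60) -27.44 24 [  0.94624734 -90.40370578]
0.032 262 slope 0.0008 y(-60) 41.11 23 [ 67.57815562 -24.85023129]
0.018 258 slope 0.0000 y(-60) 53.33 23 [ -48.14479254 -144.20480442]
0.038 x -102.92852540978794 0.006787064161814801
0.018 x -157.96560488673214 -0.0008770517602050971
0.032 x -33.78460460232034 -0.0003611698588970028
[[  32.46834495 -121.77399187]]
-145 320 x med 36.2 z 95% 170.5
-135 1049 x med 35.3 z 95% 172.5
-125 1313 x med 35.5 z 95% 166.1
-115 980 x med 35.6 z 95% 144.5
-105 585 x med 35.9 z 95% 126.0
```

The rail is straight and on the fence, but its near end is at about −102.7 against −99 when held. It sprang back about 3 mm on release. I nudge it home with the shut fingers and retreat slowly so it stays there.

```bash
python3 -m crank '[{"x":-2.8,"y":0.1,"z":0,"turn":0},{"x":-4,"y":0,"z":0,"turn":0},{"x":0,"y":0,"z":4,"turn":0},{"x":0,"y":0,"z":4,"turn":0},{"x":0,"y":0,"z":4,"turn":0}]' 0
python3 -m crank '[{"x":0,"y":0,"z":4,"turn":0},{"x":0,"y":0,"z":2,"turn":0},{"x":0,"y":0,"z":1,"turn":0},{"x":0,"y":0,"z":0.5,"turn":0},{"x":0,"y":0,"z":0,"turn":0}]'
python3 -m crank '[{"x":0,"y":0,"z":0.5,"turn":0},{"x":0,"y":0,"z":0.3,"turn":0},{"x":0,"y":0,"z":0,"turn":0},{"x":0,"y":0,"z":0,"turn":0}]'
python3 wrist.py w6
python3 - <<'E'
from h import *
f=load("w6"); v,u=np.mgrid[:400,:640]; P=dep(f,u,v)
for c in range(280,360,8):
    r=[r for r in range(150,395) if f["p"][r,c].max()<90 and P[r,c,2]>.02][:1]
    for q in r: print(c,q,P[q+1,c].round(4), P[q+4,c].round(4))
E
```

```text
time: 17.7
tool_pos: [0.4875, -0.0349, 0.0801]
tool_rot: [-0.002, 0.638, 0.77, -0.001]
contact_force: [1.1, -0.2, -0.4]
gripper_width: 0.005
grasp_force: 0.0
time: 18.2
tool_pos: [0.489, -0.0348, 0.0083]
tool_rot: [-0.0, 0.638, 0.77, -0.0]
contact_force: [1.3, 0.7, 0.2]
gripper_width: 0.0
grasp_force: 0.0
time: 18.6
tool_pos: [0.4897, -0.035, 0.0012]
tool_rot: [0.0, 0.638, 0.77, 0.0]
contact_force: [-0.4, -0.2, -0.3]
gripper_width: -0.003
grasp_force: 0.0
280 294 [ 0.4759 -0.0299  0.059 ] [ 0.4761 -0.0306  0.0598]
288 267 [ 0.4772 -0.0294  0.0392] [ 0.4774 -0.0292  0.0422]
296 264 [ 0.4803 -0.0287  0.037 ] [ 0.4805 -0.0292  0.0386]
304 288 [ 0.4838 -0.0242  0.0617] [ 0.4839 -0.0248  0.0626]
312 290 [ 0.4866 -0.0237  0.0629] [ 0.4866 -0.0239  0.0645]
320 252 [ 0.4895 -0.0233  0.033 ] [ 0.4895 -0.023   0.0363]
328 300 [ 0.4917 -0.0223  0.0696] [ 0.4915 -0.0218  0.0721]
336 264 [ 0.4969 -0.0259  0.0363] [ 0.4965 -0.0252  0.0403]
344 264 [ 0.5    -0.0247  0.0374] [ 0.5    -0.0255  0.0386]
352 278 [ 0.5026 -0.0252  0.0472] [ 0.5025 -0.0256  0.0487]
```

View pics/w6.png

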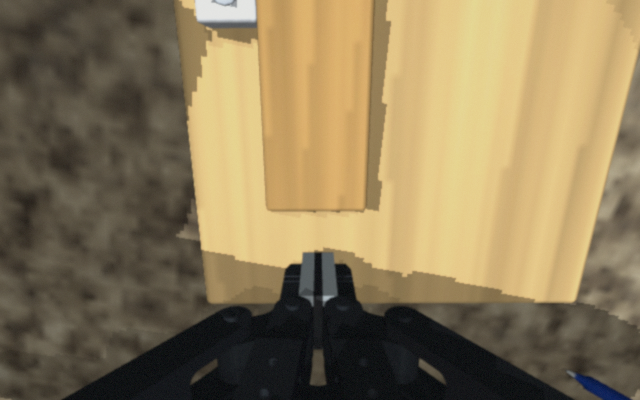

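The shut fingers are centred behind the rail end (318,210), with tips at z≈0.031. I lower 7 mm, then creep forward until the stop is felt.

```bash
python3 -m crank '[{"x":0,"y":0,"z":0.4,"turn":0},{"x":0.6,"y":0,"z":0.3,"turn":0},{"x":0.6,"y":0,"z":0,"turn":0},{"x":0.4,"y":0,"z":0,"turn":0},{"x":0,"y":0,"z":0,"turn":0}]'
for i in 1 2 3; do python3 -m crank '[{"x":0.1,"y":0,"z":0,"turn":0},{"x":0.1,"y":0,"z":0,"turn":0},{"x":0,"y":0,"z":0,"turn":0}]'|grep -E "pos|force"; done
```

```text
time: 19.15
tool_pos: [0.4862, -0.0185, -0.0063]
tool_rot: [-0.0, 0.637, 0.771, -0.0]
contact_force: [-0.5, -0.1, 0.1]
gripper_width: 0.002
grasp_force: 0.0
tool_pos: [0.4861, -0.0172, -0.0061]
contact_force: [-0.0, -0.6, 0.7]
grasp_force: 0.0
tool_pos: [0.4856, -0.0152, -0.0062]
contact_force: [0.5, -0.3, -0.5]
grasp_force: 0.0
tool_pos: [0.4854, -0.0137, -0.0061]
contact_force: [0.8, -2.1, -1.3]
grasp_force: 1.3
```

```bash
for i in 1 2; do python3 -m crank '[{"x":0.1,"y":0,"z":0,"turn":0},{"x":0,"y":0,"z":0,"turn":0},{"x":0,"y":0,"z":0,"turn":0}]'|grep -E "pos|force"; done
```

```text
tool_pos: [0.4855, -0.0132, -0.0059]
contact_force: [1.1, -4.9, -0.8]
grasp_force: 2.6
tool_pos: [0.4858, -0.013, -0.0056]
contact_force: [0.5, -6.6, 0.6]
grasp_force: 3.8
```

The rail is butted on the stop (6.6 N, only ~1 mm of movement). I retreat slowly, then raise.

```bash
python3 -m crank '[{"x":-0.06,"y":0,"z":0,"turn":0},{"x":-0.06,"y":0,"z":0,"turn":0},{"x":-0.06,"y":0,"z":0,"turn":0},{"x":-0.06,"y":0,"z":0,"turn":0},{"x":-0.06,"y":0,"z":0,"turn":0}]'
python3 -m crank '[{"x":-0.1,"y":0,"z":0,"turn":0},{"x":-0.4,"y":0,"z":0,"turn":0},{"x":-0.8,"y":0,"z":-1,"turn":0},{"x":0,"y":0,"z":-4,"turn":0},{"x":0,"y":0,"z":-4,"turn":0}]'
python3 -m crank '[{"x":0,"y":0,"z":-4.5,"turn":0},{"x":0,"y":0,"z":-4.5,"turn":0},{"x":0,"y":0,"z":-4,"turn":0},{"x":0,"y":0,"z":-3,"turn":0},{"x":0,"y":0,"z":0,"turn":0}]'
```

```text
time: 21.15
tool_pos: [0.4853, -0.0138, -0.0062]
tool_rot: [-0.0, 0.638, 0.77, 0.0]
contact_force: [0.0, 0.4, 0.1]
gripper_width: -0.0
grasp_force: 0.1
time: 21.65
tool_pos: [0.4868, -0.0274, 0.0844]
tool_rot: [-0.001, 0.638, 0.77, -0.001]
contact_force: [1.4, 1.0, -0.0]
gripper_width: 0.002
grasp_force: 0.0
time: 22.15
tool_pos: [0.4906, -0.028, 0.2511]
tool_rot: [0.005, 0.638, 0.77, 0.003]
contact_force: [-0.4, 0.0, 1.0]
gripper_width: -0.001
grasp_force: 0.0
```

Now the clamp. The handle is at q≈0, with its grip outer end at jig y≈−140, z≈172 mm, as the model predicts. I go above the +y side of the grip (TCP jig (36, −80)) and lower.

```bash
python3 -m crank '[{"x":3,"y":1.4,"z":0,"turn":0},{"x":4,"y":1.9,"z":0,"turn":0},{"x":4,"y":1.9,"z":0,"turn":0},{"x":3.4,"y":1.6,"z":0,"turn":0},{"x":2,"y":0.9,"z":0,"turn":0}]'
python3 -m crank '[{"x":0,"y":0,"z":3,"turn":0},{"x":0,"y":0,"z":4,"turn":0},{"x":0,"y":0,"z":3.5,"turn":0},{"x":0,"y":0,"z":2,"turn":0},{"x":0,"y":0,"z":0.4,"turn":0}]'
python3 -m crank '[{"x":0,"y":0,"z":0,"turn":0},{"x":0,"y":0,"z":0,"turn":0}]'
python3 wrist.py w7
python3 - <<'E'
from plant import manip
from h import *
s=manip.state(); th=np.radians(100.676); R=np.array([[np.cos(th),-np.sin(th)],[np.sin(th),np.cos(th)]]); o=np.array([.46388,.09738])
print((s["tool_pos"][:2]-o)@R*1e3,s["tool_pos"][2],s["tool_rot"].round(4))
f=load("w7"); v,u=np.mgrid[:400,:640]; P=dep(f,u,v); J=((P[...,:2]-o)@R)*1e3
hsv=cv2.cvtColor(f["p"],cv2.COLOR_RGB2HSV)
m=((hsv[...,0]<8)|(hsv[...,0]>172))&(hsv[...,1]>150)&(hsv[...,2]>50)&(P[...,2]>.05)
if m.sum(): print(m.sum(),np.percentile(J[m],[2,50,98],axis=0).round(1).tolist(),np.percentile(P[m][:,2],[2,98]))
E
```

```text
time: 22.65
tool_pos: [0.5326, 0.1506, 0.243]
tool_rot: [-0.001, 0.637, 0.771, -0.0]
contact_force: [-0.1, -0.2, 0.4]
gripper_width: 0.002
grasp_force: 0.0
time: 23.15
tool_pos: [0.5298, 0.1478, 0.1104]
tool_rot: [-0.003, 0.638, 0.77, -0.003]
contact_force: [1.0, -0.9, -0.7]
gripper_width: 0.005
grasp_force: 0.0
time: 23.35
tool_pos: [0.5339, 0.1485, 0.1165]
tool_rot: [0.001, 0.638, 0.77, 0.001]
contact_force: [-0.5, -0.2, 0.2]
gripper_width: 0.0
grasp_force: 0.0
[ 37.24313121 -78.53430787] 0.11688160422085386 [0.0011 0.6377 0.7703 0.0012]
6374 [[30.7, -145.7], [41.6, -127.3], [46.8, -103.9]] [0.11081259 0.17211571]
```

View pics/w7.png

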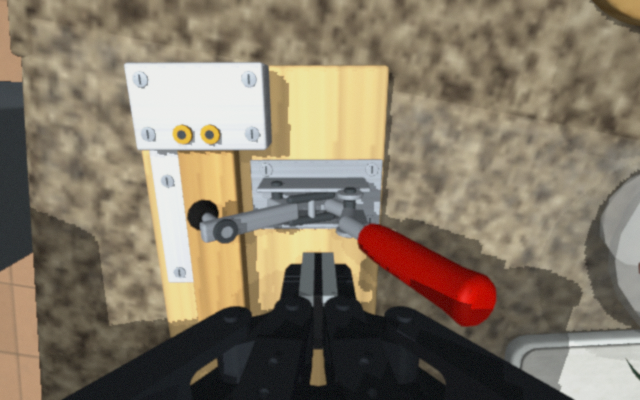

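The fingers are free on the +y side of the raised grip, which runs from (375,235) to (470,300) with its outer end nearest the camera. I sweep the grip along its arc until just before the pad meets the rail.

```bash
python3 -m crank '[{"x":-0.1,"y":0.7,"z":-0.3,"turn":0},{"x":0,"y":0.7,"z":0,"turn":0},{"x":0,"y":0.5,"z":0.1,"turn":0},{"x":0,"y":0.6,"z":0.1,"turn":0},{"x":0,"y":0.7,"z":0.15,"turn":0}]'
python3 -m crank '[{"x":0,"y":0.6,"z":0.2,"turn":0},{"x":0,"y":0.6,"z":0.25,"turn":0},{"x":0,"y":0.5,"z":0.25,"turn":0},{"x":0,"y":0.5,"z":0.3,"turn":0},{"x":0,"y":0.5,"z":0.35,"turn":0}]'
python3 - <<'E'
from plant import manip
from h import *
s=manip.state(); th=np.radians(100.676); R=np.array([[np.cos(th),-np.sin(th)],[np.sin(th),np.cos(th)]]); o=np.array([.46388,.09738])
print((s["tool_pos"][:2]-o)@R*1e3,s["tool_pos"][2])
E
```

```text
time: 23.9
tool_pos: [0.5648, 0.1536, 0.1141]
tool_rot: [-0.0, 0.638, 0.77, -0.0]
contact_force: [-0.9, -0.4, 0.0]
gripper_width: -0.001
grasp_force: 0.7
time: 24.4
tool_pos: [0.5916, 0.1587, 0.1008]
tool_rot: [0.0, 0.638, 0.77, 0.0]
contact_force: [-0.5, -0.2, 2.0]
gripper_width: 0.001
grasp_force: 0.9
[  36.55115412 -136.89093374] 0.10079592191519515
```

The handle is at q≈0.55 (2 N). I press on through the peak in small steps and watch the force.

```bash
python3 -m crank '[{"x":0,"y":0.34,"z":0.26,"turn":0},{"x":0,"y":0.33,"z":0.26,"turn":0},{"x":0,"y":0.31,"z":0.3,"turn":0},{"x":0,"y":0.31,"z":0.3,"turn":0},{"x":0,"y":0,"z":0,"turn":0}]'
python3 -m crank '[{"x":0,"y":0.28,"z":0.33,"turn":0},{"x":0,"y":0.27,"z":0.33,"turn":0},{"x":0,"y":0.25,"z":0.35,"turn":0},{"x":0,"y":0.24,"z":0.35,"turn":0},{"x":0,"y":0,"z":0,"turn":0}]'
```

```text
time: 24.9
tool_pos: [0.6039, 0.161, 0.0901]
tool_rot: [-0.0, 0.638, 0.77, -0.0]
contact_force: [-2.7, -0.4, 4.1]
gripper_width: 0.002
grasp_force: 2.7
time: 25.4
tool_pos: [0.6146, 0.163, 0.0771]
tool_rot: [0.0, 0.638, 0.77, 0.0]
contact_force: [-2.5, 0.0, 5.8]
gripper_width: 0.001
grasp_force: 3.1
```

```bash
python3 -m crank '[{"x":0,"y":0.21,"z":0.37,"turn":0},{"x":0,"y":0.21,"z":0.37,"turn":0},{"x":0,"y":0.17,"z":0.38,"turn":0},{"x":0,"y":0,"z":0,"turn":0},{"x":0,"y":0,"z":0,"turn":0}]'
python3 -m crank '[{"x":0,"y":0.15,"z":0.3,"turn":0},{"x":0,"y":0,"z":0.1,"turn":0},{"x":0,"y":0,"z":0,"turn":0}]'
```

```text
time: 25.9
tool_pos: [0.6189, 0.1638, 0.0636]
tool_rot: [-0.001, 0.638, 0.77, -0.001]
contact_force: [0.7, 1.0, 0.7]
gripper_width: -0.0
grasp_force: 0.0
time: 26.2
tool_pos: [0.6208, 0.1642, 0.0603]
tool_rot: [-0.0, 0.638, 0.77, -0.0]
contact_force: [-0.1, 0.4, -0.7]
gripper_width: 0.0
grasp_force: 0.0
```

The force dropped to zero past the dead point, so the handle has snapped down. I raise the tool, back off and check.

```bash
python3 -m crank '[{"x":0,"y":-0.2,"z":-2,"turn":0},{"x":0,"y":0,"z":-4,"turn":0},{"x":0,"y":0,"z":-4,"turn":0},{"x":-2,"y":-2,"z":-3,"turn":0},{"x":-3,"y":-3,"z":0,"turn":0}]'
python3 -m crank '[{"x":-4,"y":-1.5,"z":0,"turn":0},{"x":-4,"y":0,"z":0,"turn":0},{"x":-4,"y":0,"z":0,"turn":0},{"x":-1,"y":0,"z":0,"turn":0},{"x":0,"y":0,"z":0,"turn":0}]'
python3 wrist.py w8
python3 - <<'E'
from h import *
f=load("w8"); v,u=np.mgrid[:400,:640]; P=dep(f,u,v)
th=np.radians(100.676); R=np.array([[np.cos(th),-np.sin(th)],[np.sin(th),np.cos(th)]]); o=np.array([.46388,.09738]); J=((P[...,:2]-o)@R)*1e3
hsv=cv2.cvtColor(f["p"],cv2.COLOR_RGB2HSV)
m=((hsv[...,0]<8)|(hsv[...,0]>172))&(hsv[...,1]>150)&(hsv[...,2]>50)&(P[...,2]>.05)
for lo in range(-220,-120,15):
    k=m&(J[...,1]>lo)&(J[...,1]<=lo+15)
    if k.sum()>20: print(lo+7,np.percentile(P[k][:,2],90).round(4))
m=(abs(P[...,2]-.038)<.004)&(J[...,1]>-30)&(J[...,1]<19.9)&(J[...,0]<-45)&(J[...,0]>-115)
print("rail z",np.median(P[m][:,2]),"xmin",np.percentile(J[m][:,0],.5),"y",np.percentile(J[m][:,1],[.5,99.5]))
E
```

```text
time: 26.7
tool_pos: [0.5829, 0.1061, 0.1979]
tool_rot: [0.004, 0.637, 0.771, 0.004]
contact_force: [0.1, -0.5, 0.7]
gripper_width: -0.003
grasp_force: 0.0
time: 27.2
tool_pos: [0.589, -0.0263, 0.1908]
tool_rot: [-0.0, 0.639, 0.77, 0.0]
contact_force: [0.3, -0.4, 0.3]
gripper_width: 0.002
grasp_force: 0.0
rail z 0.03836220475942211 xmin -101.22328297032486 y [-21.20339905  18.30971441]
```

View pics/w8.png

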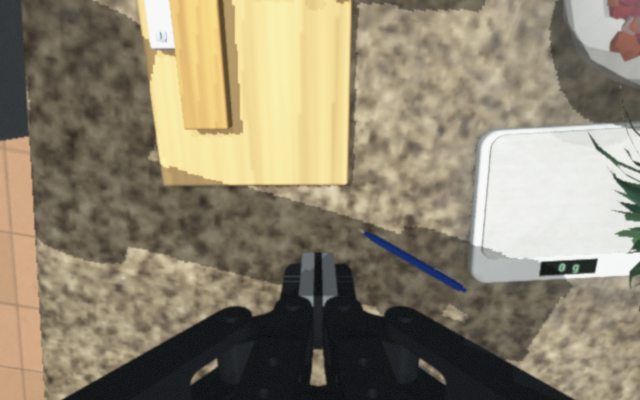

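The wrist view shows the rail's near end at (208,128), still along the fence, with the handle out of frame. I check the handle height and rail from the top camera by numbers.

Run:
```python
from plant import manip
from h import *
th=np.radians(100.676); R=np.array([[np.cos(th),-np.sin(th)],[np.sin(th),np.cos(th)]]); o=np.array([.46388,.09738])
for n in ("top","side"):
    p,d=manip.grab_frame(n); np.savez(n+"2.npz",p=p,d=d,**manip.camera_model(n)); f=load(n+"2")
    v,u=np.mgrid[:400,:640]; P=dep(f,u,v); J=((P[...,:2]-o)@R)*1e3
    hsv=cv2.cvtColor(p,cv2.COLOR_RGB2HSV)
    m=((hsv[...,0]<8)|(hsv[...,0]>172))&(hsv[...,1]>130)&(hsv[...,2]>50)&(P[...,2]>.04)&(abs(J[...,0]-36)<30)&(J[...,1]<-90)&(J[...,1]>-240)
    for lo in range(-230,-110,15):
        k=m&(J[...,1]>lo)&(J[...,1]<=lo+15)
        if k.sum()>2: print(n,lo+7,k.sum(),np.percentile(P[k][:,2],85).round(4),np.median(J[k][:,0]).round(1))
f=load("w8"); g=cv2.GaussianBlur(f["p"],(3,3),0).astype(float)
def vedge(z,cols,r0,r1):
    q=np.array([(c,r0+np.abs(np.diff(g[r0:r1,c].sum(1))).argmax()+.5) for c in cols]); W=ray(f,q[:,0],q[:,1],z)[:,:2]; return np.median(((W-o)@R)[:,0])*1e3
print("rail end",vedge(.038,range(190,225,3),118,138),"base",vedge(.018,range(260,340,5),175,195))
```

```text
top -163 6 0.0823 28.2
top -148 13 0.0841 30.7
side -208 9 0.0871 25.6
side -193 10 0.0817 25.9
side -178 12 0.0828 30.2
side -163 13 0.0822 28.4
side -148 14 0.0817 25.7
rail end -105.09091769949822 base -156.913393629847
```

Run:
```python
from h import *
th=np.radians(100.676); R=np.array([[np.cos(th),-np.sin(th)],[np.sin(th),np.cos(th)]]); o=np.array([.46388,.09738])
for n,cols,r0,r1 in (("w5",range(305,331,2),180,230),("w6",range(285,350,4),150,240),("w8",range(190,224,2),90,150)):
    f=load(n); v,u=np.mgrid[:400,:640]; P=dep(f,u,v); q=[];b=[]
    for c in cols:
        r=max(r for r in range(r0,r1) if P[r,c,2]>.0345); q.append((c,r+.5))
    q=np.array(q); J=((ray(f,q[:,0],q[:,1],.038)[:,:2]-o)@R)*1e3
    cc=-f["world_to_cam"][:3,:3].T@f["world_to_cam"][:3,3]; print(n,"end x",np.median(J[:,0]),"rows",np.median(q[:,1]),"y",J[:,1].min(),J[:,1].max(),"cam jig",(cc[:2]-o)@R*1e3,cc[2])
    for c in [cols[5]]: print([int(P[r,c,2]*1e4)/10 for r in range(int(q[5,1])-4,int(q[5,1])+8)])
```

```text
w5 end x -102.40172619445923 rows 207.5 y -13.103916781806486 10.865752086271964 cam jig [12.13194675 -0.48797007] 0.3749472464842463
[38.7, 39.3, 38.9, 38.7, 37.9, 18.0, 17.1, 20.2, 17.7, 18.2, 17.7, 18.9]
w6 end x -102.35418353309159 rows 210.5 y -14.25522378258349 11.074093750520364 cam jig [-55.95991445  -1.59358989] 0.170999537177451
[38.3, 39.0, 37.9, 37.3, 38.6, 19.0, 19.0, 18.7, 17.8, 18.4, 17.7, 18.5]
w8 end x -101.56009262104305 rows 129.5 y -15.956810207237277 12.606243679958048 cam jig [ -66.00977781 -101.17092907] 0.3606083226958467
[39.3, 38.8, 38.1, 37.2, 37.5, 19.0, 18.1, 17.0, 18.7, 18.6, 18.1, 18.3]
```

The handle is level (grip top at 82–83 mm, so locked). The rail end is at −101.6, which matches the position where the nudge left it on the stop. The arm is clear, so I hand in.

```bash
python3 -c "
from plant import manip
print(manip.job_done())"
```

```text
the job is handed in; nothing more can be done
None
```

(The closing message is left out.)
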